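Nest three saucepans with their handles fanned

TASK

Nest the three steel saucepans for storage where the largest now stands: the middle-sized one in the largest and the smallest in the middle-sized one, each resting flat on the floor of the pan below. Fan the handles like a hand of cards, each about an eighth of a turn further round than the one beneath it and both the same way round (either way will do), so that no handle lies on another. Set the pans down in place, without dropping or banging them, and leave the cup, the matchbox, the candle and the big pan where they are.

Things in the scene. Friction and masses are not known exactly. Their poses are not given: they have to be found in the camera images.
- pan_large: The largest of three alike round steel saucepans: rim 124 mm across outside, 48 mm high, wall 3 mm, foot 12 mm narrower, floor 4 mm thick, about 0.4 kg. Origin: centre of the underside; z up; x points from the centre along its handle. It stays where it stands.
- pan_medium: The middle-sized of three alike round steel saucepans: rim 98 mm across outside, 52 mm high, wall 3 mm, foot 12 mm narrower, floor 4 mm thick, about 0.18 kg. Origin: centre of the underside; z up; x points from the centre along its handle. Nested in the largest, its underside is 4 mm and its rim 8 mm above that pan's; it sits flat only if its grip is not over that pan's grip.
- pan_small: The smallest of three alike round steel saucepans: rim 74 mm across outside, 56 mm high, wall 3 mm, foot 12 mm narrower, floor 4 mm thick, about 0.12 kg. Origin: centre of the underside; z up; x points from the centre along its handle. Nested in the middle-sized, its underside is 4 mm and its rim 8 mm above that pan's; it sits flat only if its grip is not over that pan's grip.
- pan_large_grip (a point): Middle of the largest pan's level black grip, 100 mm from the pan's axis along its handle (x), 51 mm above its underside: the place to pinch, across its 16 mm width. Axes as the pan's. The grip is 16 x 16 mm in section, 70 to 142 mm from the axis, 43 to 59 mm high; a strap 5 mm thick, flush with the rim, joins it to the pan.
- pan_medium_grip (a point): Middle of the middle-sized pan's level black grip, 100 mm from the pan's axis along its handle (x), 55 mm above its underside: the place to pinch, across its 16 mm width. Axes as the pan's. The grip is 16 x 16 mm in section, 70 to 142 mm from the axis, 47 to 63 mm high; a strap 5 mm thick, flush with the rim, joins it to the pan.
- pan_small_grip (a point): Middle of the smallest pan's level black grip, 100 mm from the pan's axis along its handle (x), 59 mm above its underside: the place to pinch, across its 16 mm width. Axes as the pan's. The grip is 16 x 16 mm in section, 70 to 142 mm from the axis, 51 to 67 mm high; a strap 5 mm thick, flush with the rim, joins it to the pan.
- espresso_cup: White porcelain espresso cup, 62 mm across, 56 mm high, handle at its -y side; a bystander. Origin under its centre.
- match_box: Matchbox lying flat, 36 x 53 x 15 mm; a bystander. Origin under its centre.
- tea_light: Tea light candle in a metal cup, 38 mm across, 15 mm high; a bystander. Origin under its centre.

How it is judged:
By the outcome, as a careful person would: the job done as asked, in the order asked, and still so for the second after the job is handed in, with the robot touching nothing.
It also fails if it takes over 61 s, if anything falls off the work surface, if the arm or the gripper's body presses on something with over 40 N, if the wrist force passes 120 N, or if a joint passes its speed limit or range.

ROBOT

A 7-joint arm with a two-finger parallel gripper is mounted at the origin on the work surface; the furniture and walls round the work are solid. World frame = base frame: x ahead of the robot, y to its left, z up, the work surface at z = 0. Lengths are in m, angles in rad, forces in N, time in s.
With the tool pointing down it reaches from about 0.35 to 0.9 m from the base axis. Payload 8.1 kg.
Tool frame: the origin (TCP) lies midway between the tips of the shut fingers; the grasp point (between the pads) lies 19 mm behind it; z points along the fingers, y is the line along which they close (so a half turn about z gives the same grasp; the last joint's range is limited). The gripper opens to 92 mm and grips with 3 to 60 N. Pads are 19 mm wide; open, the fingers measure 130 mm over their backs; the gripper's body (75 mm by 190 mm) begins 47 mm behind the grasp point.
Start: joints at [1.142, 0.434, 0.025, 1.573, -0.012, 1.134, -0.075], TCP at [0.2, -0.592, 0.227] pointing down, gripper open.
Joint ranges: [-2.62, 2.62], [-0.44, 2.09], [-1.27, 1.32], [0.08, 2.57], [-1.32, 4.46], [0.12, 2], [-2.74, 2.74]. Speed limits (rad/s): [2.22, 2.22, 3.01, 3.01, 3.14, 3.14, 3.14].

INTERFACE

Orientations are given as a rotation vector (axis times angle).
In Python, from cell import observe, get_image, camera_model, sign_off, recognise, silhouettes gives the robot as it stands.
- The arm moves only by the tool apply_moves, never from a script. Its argument "motion" is a list of rows, each an object of numbers: "x", "y", "z": the shift along the world's x, y, z in cm; "yaw": the turn about the world's z in degrees; "hand": the opening, from -1 (shut) to 1 (fully open), so that 0 is half open. In form: [{"x": .., "y": .., "z": .., "yaw": .., "hand": ..}, ...]. A call has 1 to 10 rows; each row is the pose to reach, as a shift and turn from the pose commanded when the call began; what a row does not reach only later rows make up. A row lasts 1/8 s, in which the tool goes at most 62.5 mm and 10.7 degrees, less where a joint would pass 70% of its speed; a pose out of reach is approached as far as the arm can. A call with a gripper value outside its range is refused whole. The fingers move at their own pace and stop on an object; "newtons" is the grip in N (left out, the last holds). Time passes only in rows, so rows that repeat a pose let the fingers close. It gives the time, the measured TCP pose, the force, the opening and the grip force at its end, in the units of the state.
- observe(): the state, without advancing time (a new reading comes with each control period).
- get_image(name): name is "side" or "top" or "wrist"; returns the picture (480x640x3 uint8, blue, green, red); there is no depth.
- camera_model(name): a dict with "camera_matrix" (3x3 intrinsics, pixels), "k1" (the pictures are not rectified: a ray, as slopes to the right and down, at radius r is drawn at 1 + k1 r^2 times it, then the intrinsics apply), "T" (4x4, takes a point from camera to world coordinates). Camera axes: x right, y up, looking along -z (the intrinsics and any distortion apply to the point x, -y, -z); pixel columns grow to the right and rows downward; lengths in m; the calibration is good to about 2 mm. A picture is of the moment at which its call begins: read the wrist's pose just before it. camera_model takes no time and is no camera call; for the wrist camera it gives the pose at the moment of the call.
- sign_off(): hands the job in; it is judged then, once.
Trained networks look in the newest picture that a camera, given by its name, has taken for a name from the list of things; names that differ only in an ending like _2 or _b are one class to them, and where a whole thing is asked for, a point or a joint stands for the part that bears it (a point fixed in the world has none). Each returns a list of dicts, best first, with "p" (0 to 1); they miss things now and then, are a little off and sometimes report something else, mostly with a low value. They report only what shows in the picture. A call takes as long as a camera call.
- recognise(query, camera): "rect" ([left, top, right, bottom] in pixels, round what is visible of it).
- silhouettes(query, camera): "mask" (480x640 bool, what is visible of it) and "rect" ([left, top, right, bottom] in pixels, round what is visible of it).
The state is a dict: "clock": time; "joints": joint angles; "dq": joint speeds; "joint_efforts": joint torques, N m; "position": TCP position; "ee_rot": TCP orientation; "force": force on the tool from outside, world axes, zero at the start; "ft_torque": the same for the moment, N m; "width": opening from 0.0 (shut) to 1.0 (fully open); "gripper_force": force on a finger pad.
Only numpy, scipy, OpenCV 4.12 (cv2) and the standard library are available. Lean on these libraries where they do the work, as an engineer would, in place of code of your own. Each camera call takes 0.05 s, during which the arm holds its last target. There are 200 camera calls.

## Working session

There is one attempt and no reset: what is moved stays moved. The work goes in short steps, Python scripts to look and compute and a tool call to move; the robot and the scene stay as the last step left them, time stands still between calls to the robot, and variables do not carry over. Pictures are saved under pics/ and viewed, at most 10 in all, crops included, and the job is handed in when it is done.

Besides the shell and the picture viewer there is one more tool, called after ">>>" by a JSON object that holds its "op" and its "data". apply_moves: Moves the arm, as the interface text tells. Its arguments: {"type":"object","properties":{"motion":{"type":"array","items":{"type":"object","properties":{"x":{"type":"number"},"y":{"type":"number"},"z":{"type":"number"},"yaw":{"type":"number"},"hand":{"type":"number"}}}},"newtons":{"type":"number"}},"required":["motion"]}

```bash
mkdir -p pics; ls
python3 - <<'E'
from cell import *
import cv2
print(observe())
for c in("top","side"):
    m=camera_model(c);print(c,m)
    cv2.imwrite(f"pics/{c}0.png",get_image(c))
    for q in("pan_large","pan_medium","pan_small","pan_large_grip","espresso_cup","match_box","tea_light"):
        print(q,[(round(d["p"],2),[round(v) for v in d["rect"]]) for d in recognise(q,c)][:4])
E
```

```text
pics
{'clock': 0.0, 'joints': array([ 1.14238379,  0.43518863,  0.02496345,  1.57409849, -0.01158436,
        1.1340158 , -0.0750894 ]), 'dq': array([-1.07072924e-03, -6.23294314e-04, -8.66311827e-05,  8.86241438e-04,
        6.51111914e-04,  1.51514836e-03, -6.42732383e-04]), 'joint_efforts': array([-3.65080505e-04, -6.67845011e+01,  9.84906927e-01, -3.14462686e+01,
       -6.04222692e-02,  4.28609911e-02,  1.81037103e-04]), 'position': array([ 0.19982863, -0.59164652,  0.22596568]), 'ee_rot': array([-3.09851639e+00, -5.09210964e-01,  6.31402094e-04]), 'force': array([ 0.22365067, -0.45319032, -0.43212918]), 'ft_torque': array([ 0.07419487, -0.03665424,  0.04762108]), 'gripper_force': 0.0, 'width': 0.9985045065456325}
top {'camera_matrix': array([[487.65556296,   0.        , 320.40158936],
       [  0.        , 487.65556296, 240.69378955],
       [  0.        ,   0.        ,   1.        ]]), 'k1': 0.04067356596726586, 'T': array([[ 0.00904492,  0.98083054, -0.19465263,  0.35808136],
       [-0.99952915,  0.00316041, -0.03052021, -0.03602023],
       [-0.02931997,  0.19483703,  0.980
[... 552 characters left out ...]
2.66192242],
       [  0.        ,   0.        ,   1.        ]]), 'k1': -0.06478038043928074, 'T': array([[-0.98829568,  0.09524159, -0.11916666,  0.41660725],
       [-0.15248923, -0.59463749,  0.78940059,  0.6627559 ],
       [ 0.00432281,  0.79833283,  0.60220097,  0.57091333],
       [ 0.        ,  0.        ,  0.        ,  1.        ]])}
pan_large [(0.88, [253, 332, 386, 415]), (0.34, [306, 177, 379, 212])]
pan_medium [(0.73, [268, 233, 369, 290])]
pan_small [(0.68, [308, 174, 378, 212])]
pan_large_grip [(0.92, [249, 332, 389, 414])]
espresso_cup [(0.79, [167, 279, 204, 315]), (0.34, [271, 229, 370, 290])]
match_box [(0.58, [384, 321, 420, 353])]
tea_light [(0.54, [250, 214, 267, 229])]
```

View pics/top0.png

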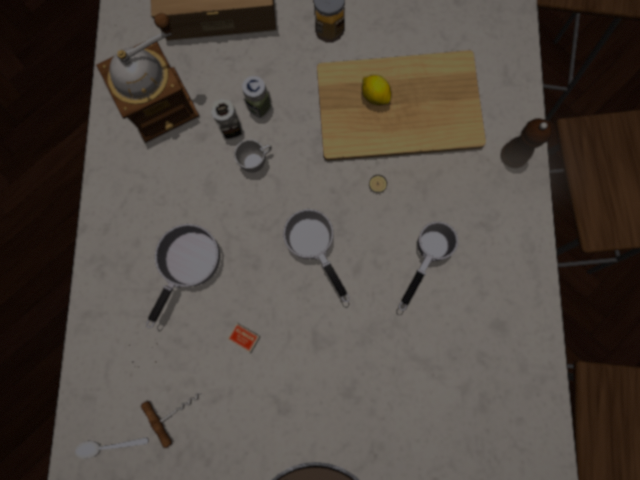

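View pics/side0.png

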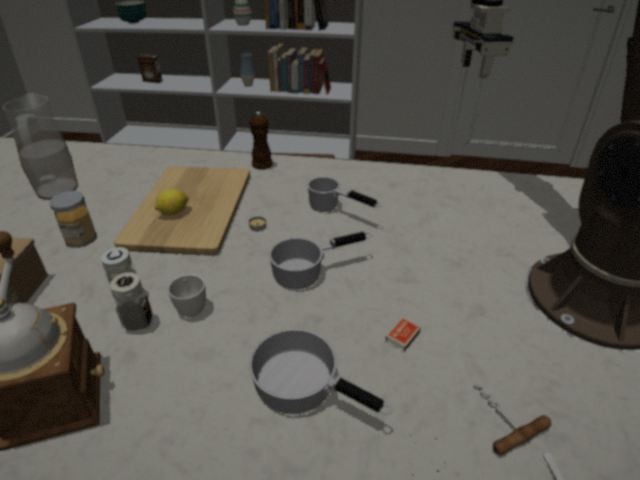

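The top view shows the large pan at about (190,258), the medium at (310,238) and the small at (436,243), with black grips at (160,303), (335,278) and (413,288). The medium and large handles aren't obstructed. Next I'll fit the pan model to the masks of both cameras.

```bash
cat > h.py <<'E'
import numpy as np, cv2
from cell import *
from scipy.optimize import minimize
from scipy.spatial.transform import Rotation as R
D={"pan_large":(.062,.048),"pan_medium":(.049,.052),"pan_small":(.037,.056)}
def proj(P,m):
    T=m["T"];p=(np.asarray(P)-T[:3,3])@T[:3,:3];s=np.c_[p[:,0]/-p[:,2],-p[:,1]/-p[:,2]]
    s=s*(1+m["k1"]*(s**2).sum(1))[:,None];K=m["camera_matrix"]
    return s@np.diag([K[0,0],K[1,1]])+K[:2,2]
def parts(n,x,y,t,z0=0):
    r,h=D[n];a=np.linspace(0,2*np.pi,60)
    body=np.vstack([np.c_[q*np.cos(a),q*np.sin(a),0*a+z] for q,z in((r,h),(r-.006,0))])
    bx=lambda x0,x1,w,za,zb:np.array([[i,j,k] for i in(x0,x1) for j in(-w,w) for k in(za,zb)])
    Rm=R.from_euler("z",t).as_matrix()
    return [p@Rm.T+[x,y,z0] for p in(body,bx(r,.072,.006,h-.005,h),bx(.07,.142,.008,h-.005,h+.011))]
def draw(n,v,m,S=4,z0=0):
    im=np.zeros((480*S,640*S),np.uint8)
    for p in parts(n,*v,z0=z0):
        cv2.fillConvexPoly(im,cv2.convexHull(np.round((proj(p,m)+.5)*S-.5).astype(np.int32)),1)
    return im
def fit(n,v0,masks,z0=0):
    B=[(m,cv2.resize(k.astype(np.float32),None,fx=4,fy=4)>.5) for m,k in masks]
    def c(u):
        v=[u[0],u[1],u[2]*10];s=0
        for m,k in B:
            d=draw(n,v,m,z0=z0)>0;s+=1-(d&k).sum()/(d|k).sum()
        return s
    u0=np.array([v0[0],v0[1],v0[2]/10])
    r=minimize(c,u0,method="Nelder-Mead",options=dict(initial_simplex=u0+np.vstack([np.zeros(3),.02*np.eye(3)]),xatol=2e-4,fatol=1e-4))
    return np.array([r.x[0],r.x[1],r.x[2]*10]),r.fun
def back(uv,m,z):
    K=m["camera_matrix"];d=((np.array(uv)-K[:2,2])/K[0,0]);s=d.copy()
    for _ in range(5): s=d/(1+m["k1"]*(s@s))
    w=m["T"][:3,:3]@[s[0],-s[1],-1];o=m["T"][:3,3]
    return o+w*(z-o[2])/w[2]
E
cat > m.py <<'E'
from h import *
o=observe();Rm=R.from_rotvec(o["ee_rot"]).as_matrix();print("tool y yaw",np.degrees(np.arctan2(Rm[1,1],Rm[0,1])))
G={"pan_large":((190,258),(160,303)),"pan_medium":((310,238),(335,278)),"pan_small":((436,243),(413,288))}
mt=camera_model("top");ms=camera_model("side")
it=get_image("top");is_=get_image("side")
for n,(c,g) in G.items():
    a=back(c,mt,.03);b=back(g,mt,.05);v0=[a[0],a[1],np.arctan2(b[1]-a[1],b[0]-a[0])]
    ks=[]
    for cam,m in(("top",mt),("side",ms)):
        e=draw(n,v0,m,1)>0
        L=[d["mask"] for d in silhouettes(n,cam)]+sum([[d["mask"] for d in silhouettes(q,cam)] for q in D if q!=n],[])
        s=[(k&e).sum()/(k|e).sum() for k in L]
        if s: i=int(np.argmax(s)); ks.append((m,L[i])); print(cam,round(s[i],2))
    for K in(ks,ks[:1],ks[1:]):
        v,f=fit(n,v0,K);print(n,np.round(v[:2],4),round(np.degrees(v[2]),1),round(f,3))
for n,uv,z in(("cup",(252,157),.05),("match",(243,339),.015),("tea",(378,184),.015)):print(n,np.round(back(uv,mt,z),3))
E
python3 m.py
```

```text
tool y yaw -71.33909248736201
top 0.89
side 0.88
pan_large [0.5173 0.259 ] 156.2 0.095
pan_large [0.5177 0.2582] 156.2 0.037
pan_large [0.5162 0.26  ] 156.1 0.044
top 0.85
side 0.83
pan_medium [0.5607 0.0178] -150.0 0.116
pan_medium [0.5607 0.0181] -149.6 0.048
pan_medium [0.5602 0.0182] -150.0 0.064
top 0.85
side 0.85
pan_small [ 0.5465 -0.2341] 150.7 0.168
pan_small [ 0.5463 -0.234 ] 150.9 0.065
pan_small [ 0.5465 -0.2352] 150.1 0.103
cup [0.719 0.135 0.05 ]
match [0.354 0.145 0.015]
tea [ 0.673 -0.124  0.015]
```

>>> {"op": "apply_moves", "data": {"motion": [{"x": 3,"y": 6,"yaw": 2},{"x": 6,"y": 12,"yaw": 4},{"x": 9,"y": 18,"yaw": 6},{"x": 12,"y": 24,"yaw": 8},{"x": 15,"y": 30,"yaw": 10},{"x": 18,"y": 36,"yaw": 11.5},{"x": 21,"y": 42,"yaw": 11.5},{"x": 24,"y": 48,"yaw": 11.5},{"x": 27,"y": 54,"yaw": 11.5},{"x": 27.4,"y": 56,"yaw": 11.5}]}}

```text
schema error: expected keys x, y, z, yaw, hand
```

>>> {"op": "apply_moves", "data": {"motion": [{"z": -3},{"z": -6},{"z": -8},{"z": -8}]}}

```text
schema error: expected keys x, y, z, yaw, hand
```

```bash
cat > w.py <<'E'
import sys
from h import *
o=observe();Rm=R.from_rotvec(o["ee_rot"]).as_matrix();print(np.round(o["position"],4),"tool y yaw",np.degrees(np.arctan2(Rm[1,1],Rm[0,1])),"tool z",Rm[:,2].round(3),o["clock"],o["joints"].round(2))
m=camera_model("wrist");im=get_image("wrist")
n=sys.argv[1];v=[float(q) for q in sys.argv[2:5]];v[2]=np.radians(v[2])
for p in parts(n,*v):
    cv2.polylines(im,[cv2.convexHull(np.round(proj(p,m)).astype(np.int32))],1,(0,255,0),1)
cv2.imwrite(sys.argv[5],im)
E
python3 w.py pan_medium 0.5605 0.018 210.2 pics/w1.png
```

```text
[ 0.2    -0.5921  0.2268] tool y yaw -71.33913133778546 tool z [ 0. -0. -1.] 1.8 [ 1.14  0.43  0.02  1.57 -0.01  1.13 -0.08]
```

View pics/w1.png

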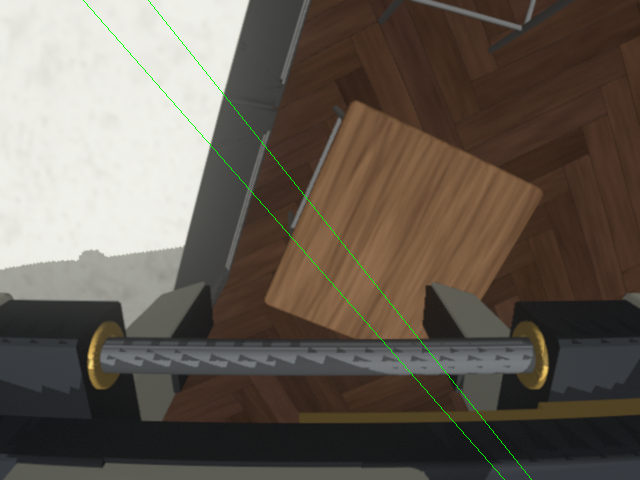

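The arm has not moved, because every row needs all the keys; the picture only shows the floor and a chair. I'll send the moves again with full rows.

>>> {"op": "apply_moves", "data": {"motion": [{"x": 3,"y": 6,"z": 0,"yaw": 2,"hand": 1},{"x": 6,"y": 12,"z": 0,"yaw": 4,"hand": 1},{"x": 9,"y": 18,"z": 0,"yaw": 6,"hand": 1},{"x": 12,"y": 24,"z": 0,"yaw": 8,"hand": 1},{"x": 15,"y": 30,"z": 0,"yaw": 10,"hand": 1},{"x": 18,"y": 36,"z": 0,"yaw": 11.5,"hand": 1},{"x": 21,"y": 42,"z": 0,"yaw": 11.5,"hand": 1},{"x": 24,"y": 48,"z": 0,"yaw": 11.5,"hand": 1},{"x": 27,"y": 54,"z": 0,"yaw": 11.5,"hand": 1},{"x": 27.4,"y": 56,"z": 0,"yaw": 11.5,"hand": 1}]}}

```text
clock: 3.1
position: [0.475, -0.0304, 0.2271]
ee_rot: [3.033, 0.817, 0.002]
force: [0.1, -0.1, -0.4]
width: 0.998
gripper_force: 0.0
```

>>> {"op": "apply_moves", "data": {"motion": [{"x": 0,"y": 0,"z": -3,"yaw": 0,"hand": 1},{"x": 0,"y": 0,"z": -6,"yaw": 0,"hand": 1},{"x": 0,"y": 0,"z": -8,"yaw": 0,"hand": 1},{"x": 0,"y": 0,"z": -8,"yaw": 0,"hand": 1}]}}

```text
clock: 3.6
position: [0.473, -0.0322, 0.1457]
ee_rot: [-3.033, -0.817, 0.004]
force: [-0.5, 0.5, -0.3]
width: 1.003
gripper_force: 0.0
```

```bash
python3 w.py pan_medium 0.5605 0.018 210.2 pics/w2.png
```

```text
[ 0.473  -0.0322  0.1457] tool y yaw -59.82927866401909 tool z [-0.003  0.    -1.   ] 3.6 [ 0.26  0.32 -0.38  2.01  0.15  0.85 -1.25]
```

View pics/w2.png

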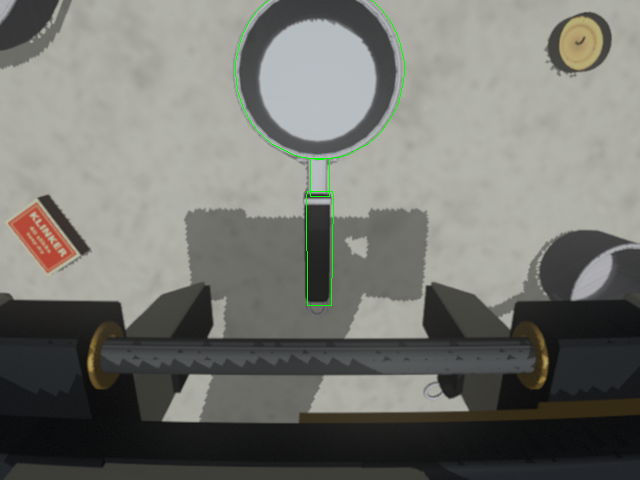

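The overlay sits on the medium pan and its grip (grip at about x 306–331, y 195–303), so the pose is good. Now descend, pinch and lift.

>>> {"op": "apply_moves", "data": {"motion": [{"x": 0,"y": 0,"z": -4,"yaw": 0,"hand": 1},{"x": 0,"y": 0,"z": -8,"yaw": 0,"hand": 0.6},{"x": 0,"y": 0,"z": -10.5,"yaw": 0,"hand": 0.2},{"x": 0,"y": 0,"z": -11,"yaw": 0,"hand": 0},{"x": 0,"y": 0,"z": -11,"yaw": 0,"hand": -0.4},{"x": 0,"y": 0,"z": -11,"yaw": 0,"hand": -0.7},{"x": 0,"y": 0,"z": -11,"yaw": 0,"hand": -1},{"x": 0,"y": 0,"z": -11,"yaw": 0,"hand": -1},{"x": 0,"y": 0,"z": -11,"yaw": 0,"hand": -1},{"x": 0,"y": 0,"z": -11,"yaw": 0,"hand": -1}], "newtons": 55}}

```text
clock: 4.9
position: [0.474, -0.0322, 0.0368]
ee_rot: [3.033, 0.817, -0.0]
force: [-0.7, -0.4, 1.3]
width: 0.168
gripper_force: 55.0
```

>>> {"op": "apply_moves", "data": {"motion": [{"x": 0,"y": 0,"z": 0.5,"yaw": 0,"hand": -1},{"x": 0,"y": 0,"z": 1.5,"yaw": 0,"hand": -1},{"x": 0,"y": 0,"z": 3.5,"yaw": 0,"hand": -1},{"x": 0,"y": 0,"z": 5.5,"yaw": 0,"hand": -1},{"x": 0,"y": 0,"z": 7.5,"yaw": 0,"hand": -1},{"x": 0,"y": 0,"z": 9,"yaw": 0,"hand": -1},{"x": 0,"y": 2,"z": 9,"yaw": 0,"hand": -1},{"x": -1,"y": 5,"z": 9,"yaw": -1,"hand": -1},{"x": -1.5,"y": 8,"z": 9,"yaw": -2,"hand": -1},{"x": -2,"y": 11,"z": 9,"yaw": -3,"hand": -1}]}}

```text
clock: 6.15
position: [0.4536, 0.0786, 0.1271]
ee_rot: [3.054, 0.736, -0.0]
force: [0.5, 0.4, -1.5]
width: 0.17
gripper_force: 55.0
```

>>> {"op": "apply_moves", "data": {"motion": [{"x": -0.5,"y": 3,"z": 0,"yaw": -1,"hand": -1},{"x": -1,"y": 6,"z": 0,"yaw": -2,"hand": -1},{"x": -1.5,"y": 9,"z": 0,"yaw": -3,"hand": -1},{"x": -2,"y": 11.5,"z": 0,"yaw": -4,"hand": -1},{"x": -2.5,"y": 13,"z": 0,"yaw": -5,"hand": -1},{"x": -3,"y": 14,"z": 0,"yaw": -6,"hand": -1},{"x": -3,"y": 14.5,"z": 0,"yaw": -6,"hand": -1},{"x": -3,"y": 14.5,"z": 0,"yaw": -6,"hand": -1}]}}

```text
clock: 7.15
position: [0.4242, 0.2229, 0.1269]
ee_rot: [3.088, 0.578, 0.0]
force: [-0.2, 0.3, -2.6]
width: 0.169
gripper_force: 55.0
```

```bash
cat > s.py <<'E'
import sys
from h import *
o=observe();print(o["position"].round(4),o["force"].round(2),o["ft_torque"].round(3),o["width"],o["clock"])
a=sys.argv;n=a[1];v=[float(q) for q in a[2:5]];v[2]=np.radians(v[2]);z0=float(a[5])
I=[]
for c in("side","top"):
    m=camera_model(c);im=cv2.convertScaleAbs(get_image(c),alpha=1.5)
    ctr=proj(np.array([[v[0],v[1],.08]]),m)[0]
    S=3;x0,y0=[int(np.clip(q-66,0,k)) for q,k in zip(ctr,(508,348))]
    im=cv2.resize(im[y0:y0+132,x0:x0+132],None,fx=S,fy=S,interpolation=cv2.INTER_CUBIC)
    for q,w,z in((n,v,z0),("pan_large",[.5173,.259,np.radians(156.2)],0)):
        for p in parts(q,*w,z0=z):
            cv2.polylines(im,[np.round((cv2.convexHull(proj(p,m).astype(np.float32))-[x0,y0]+.5)*S).astype(np.int32)],1,(0,255,0) if q==n else (0,160,255),1)
    I.append(im)
cv2.imwrite(a[6],np.hstack(I))
E
python3 s.py pan_medium .517 .259 201.2 .09 pics/s3.png
```

```text
[0.4242 0.2229 0.1269] [-0.19  0.35 -2.58] [-0.07   0.113  0.03 ] 0.1691520985851253 7.15
```

View pics/s3.png

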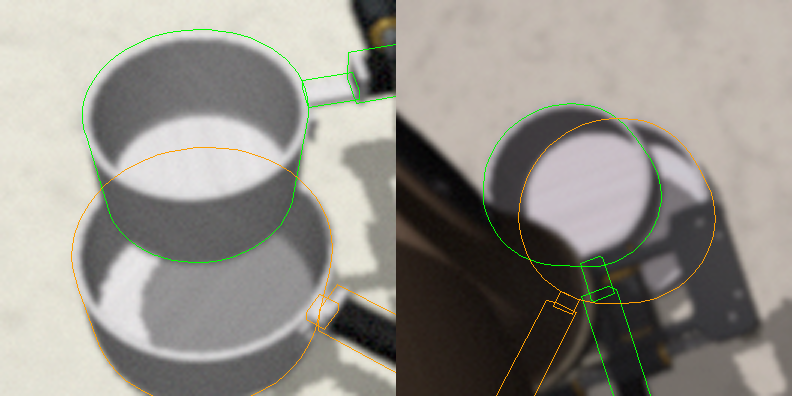

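The medium pan is held level over the large one. The model overlay agrees with both views to 1–2 px. Lowering.

>>> {"op": "apply_moves", "data": {"motion": [{"x": 0,"y": 0,"z": -2,"yaw": 0,"hand": -1},{"x": 0,"y": 0,"z": -4.5,"yaw": 0,"hand": -1},{"x": 0,"y": 0,"z": -6.5,"yaw": 0,"hand": -1},{"x": 0,"y": 0,"z": -7.5,"yaw": 0,"hand": -1},{"x": 0,"y": 0,"z": -7.9,"yaw": 0,"hand": -1},{"x": 0,"y": 0,"z": -8.1,"yaw": 0,"hand": -1},{"x": 0,"y": 0,"z": -8.2,"yaw": 0,"hand": -1},{"x": 0,"y": 0,"z": -8.3,"yaw": 0,"hand": -1},{"x": 0,"y": 0,"z": -8.3,"yaw": 0,"hand": -1}]}}

```text
clock: 8.38
position: [0.4241, 0.2229, 0.0439]
ee_rot: [-3.088, -0.577, -0.0]
force: [-0.0, -0.7, -1.5]
width: 0.169
gripper_force: 55.0
```

>>> {"op": "apply_moves", "data": {"motion": [{"x": 0,"y": 0,"z": -0.05,"yaw": 0,"hand": -1},{"x": 0,"y": 0,"z": -0.1,"yaw": 0,"hand": -1},{"x": 0,"y": 0,"z": -0.15,"yaw": 0,"hand": -1},{"x": 0,"y": 0,"z": -0.2,"yaw": 0,"hand": -1},{"x": 0,"y": 0,"z": -0.2,"yaw": 0,"hand": -1}]}}

```text
clock: 9.0
position: [0.424, 0.2229, 0.0417]
ee_rot: [3.088, 0.577, -0.0]
force: [0.4, 1.1, -0.9]
width: 0.168
gripper_force: 55.0
```

>>> {"op": "apply_moves", "data": {"motion": [{"x": 0,"y": 0,"z": -0.05,"yaw": 0,"hand": -1},{"x": 0,"y": 0,"z": -0.1,"yaw": 0,"hand": -1},{"x": 0,"y": 0,"z": -0.1,"yaw": 0,"hand": -1},{"x": 0,"y": 0,"z": -0.1,"yaw": 0,"hand": -1}]}}

```text
clock: 9.5
position: [0.4239, 0.2228, 0.0408]
ee_rot: [3.088, 0.577, 0.0]
force: [-2.2, -0.8, 3.1]
width: 0.167
gripper_force: 55.0
```

```bash
python3 s.py pan_medium .517 .259 201.2 .004 pics/s4.png
```

```text
[0.4239 0.2228 0.0408] [-2.23 -0.79  3.08] [-0.175  0.394 -0.052] 0.16711476258816677 9.5
```

View pics/s4.png

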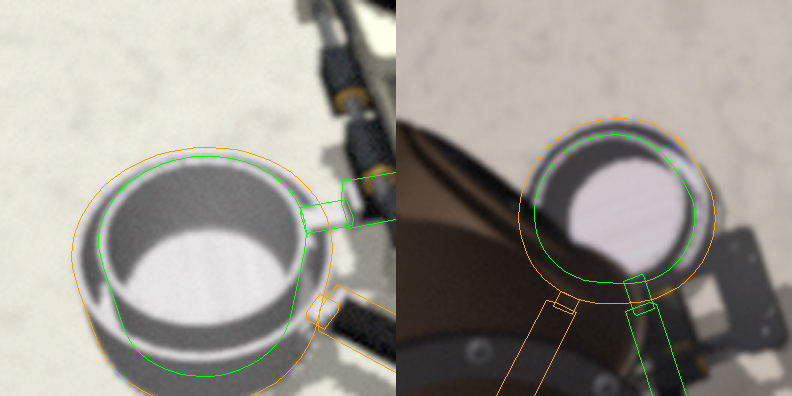

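The medium pan sits concentric in the large one with its floor in contact (about 3 N upward). Release and lift away.

>>> {"op": "apply_moves", "data": {"motion": [{"x": 0,"y": 0,"z": 0.05,"yaw": 0,"hand": -0.6},{"x": 0,"y": 0,"z": 0.05,"yaw": 0,"hand": -0.4},{"x": 0,"y": 0,"z": 0.05,"yaw": 0,"hand": -0.2},{"x": 0,"y": 0,"z": 0.05,"yaw": 0,"hand": -0.1},{"x": 0,"y": 0,"z": 0.05,"yaw": 0,"hand": -0.1},{"x": 0,"y": 0,"z": 2,"yaw": 0,"hand": -0.1},{"x": 0,"y": 0,"z": 5,"yaw": 0,"hand": -0.1},{"x": 0,"y": 0,"z": 8,"yaw": 0,"hand": -0.1},{"x": 0,"y": 0,"z": 10.5,"yaw": 0,"hand": -0.1},{"x": 0,"y": 0,"z": 10.5,"yaw": 0,"hand": -0.1}]}}

```text
clock: 10.85
position: [0.4251, 0.2235, 0.1474]
ee_rot: [-3.087, -0.576, -0.005]
force: [-0.5, 0.5, -0.4]
width: 0.45
gripper_force: 0.0
```

>>> {"op": "apply_moves", "data": {"motion": [{"x": 0.4,"y": -4,"z": 0,"yaw": -5,"hand": 0},{"x": 0.8,"y": -9,"z": 0,"yaw": -11,"hand": 0},{"x": 1.2,"y": -14,"z": 0,"yaw": -17,"hand": 0},{"x": 1.6,"y": -19,"z": 0,"yaw": -23,"hand": 0},{"x": 2,"y": -24,"z": 0,"yaw": -29,"hand": 0},{"x": 2.4,"y": -29,"z": 0,"yaw": -35,"hand": 0},{"x": 2.8,"y": -34,"z": 0,"yaw": -41,"hand": 0},{"x": 3.2,"y": -38,"z": 0,"yaw": -47,"hand": 0},{"x": 3.5,"y": -40.8,"z": 0,"yaw": -50.6,"hand": 0},{"x": 3.5,"y": -40.8,"z": 0,"yaw": -50.6,"hand": 0}]}}

```text
clock: 12.1
position: [0.4587, -0.187, 0.1451]
ee_rot: [3.037, -0.803, -0.001]
force: [-0.4, 0.8, -0.5]
width: 0.5
gripper_force: 0.0
```

```bash
python3 w.py pan_small 0.5465 -.2345 150.6 pics/w5.png
python3 - <<'E'
from h import *
ms=camera_model("side");mt=camera_model("top");get_image("top");get_image("side")
for c,m in(("top",mt),("side",ms)):
  for n in("pan_medium","pan_large"):
    for d in silhouettes(n,c)[:2]:
        print(c,n,d["p"],d["rect"])
        for q,z,a in(("pan_medium",.004,3.51),("pan_large",0,2.726)):
            print("  ",q,fit(q,[.517,.259,a],[(m,d["mask"])],z))
E
```

```text
[ 0.4587 -0.187   0.1451] tool y yaw -119.62505830279734 tool z [-0.001 -0.    -1.   ] 12.1 [ 0.34  0.32 -0.07  1.98  0.03  0.84 -1.84]
top pan_medium 0.72 [160.8, 228.0, 217.3, 331.8]
   pan_medium (array([0.5182372 , 0.2576758 , 3.50539537]), np.float64(0.07652076318742984))
   pan_large (array([0.5097641 , 0.25612165, 2.87914899]), np.float64(0.42873659389974894))
top pan_medium 0.71 [145.2, 227.0, 219.6, 325.1]
   pan_medium (array([0.50134071, 0.27702373, 2.86915655]), np.float64(0.7856830995273258))
   pan_large (array([0.51761655, 0.25863076, 2.72478297]), np.float64(0.6542368328268497))
top pan_large 0.91 [150.2, 224.9, 222.4, 327.5]
   pan_medium (array([0.52347011, 0.23801793, 2.60293994]), np.float64(0.7661373199154596))
   pan_large (array([0.51809541, 0.25894928, 2.72330204]), np.float64(0.6452731567573))
side pan_medium 0.51 [305.3, 174.0, 382.2, 212.1]
   pan_medium (array([0.517, 0.259, 3.51 ]), np.float64(1.0))
   pan_large (array([0.517, 0.259, 2.726]), np.float64(1.0))
side pan_large 0.89 [249.7, 329.8, 390.4, 416.8]
   pan_medium (array([0.52118428, 0.28020139, 2.86162169]), np.float64(0.6587817859254879))
   pan_large (array([0.51602236, 0.26017303, 2.72547611]), np.float64(0.5668716819309036))
side pan_large 0.62 [388.2, 318.2, 420.0, 355.0]
   pan_medium (array([0.45462943, 0.25472992, 3.72161323]), np.float64(0.908343509327659))
   pan_large (array([0.517, 0.259, 2.726]), np.float64(1.0))
```

View pics/w5.png

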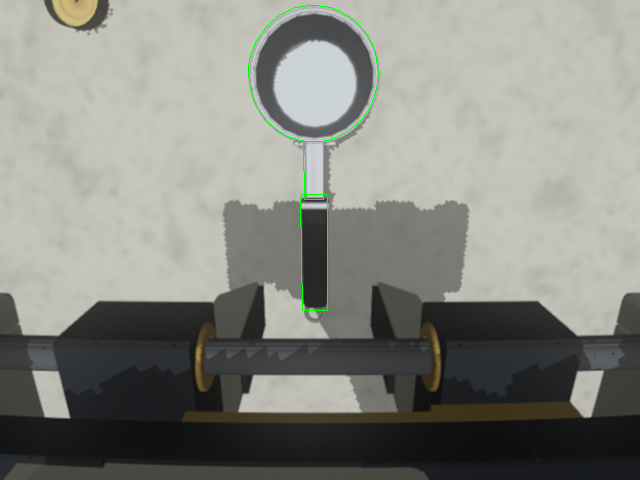

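The overlay sits on the small pan and its grip (about 302–327, 200–310), centred between the fingers. The medium pan measures 200.9°, against 156.1° for the large one, which is what I wanted. Now grasp the small pan.

>>> {"op": "apply_moves", "data": {"motion": [{"x": 0,"y": 0,"z": -4,"yaw": 0,"hand": 0},{"x": 0,"y": 0,"z": -8,"yaw": 0,"hand": 0},{"x": 0,"y": 0,"z": -10,"yaw": 0,"hand": 0},{"x": 0,"y": 0,"z": -10.6,"yaw": 0,"hand": 0},{"x": 0,"y": 0,"z": -10.6,"yaw": 0,"hand": -0.3},{"x": 0,"y": 0,"z": -10.6,"yaw": 0,"hand": -0.6},{"x": 0,"y": 0,"z": -10.6,"yaw": 0,"hand": -1},{"x": 0,"y": 0,"z": -10.6,"yaw": 0,"hand": -1},{"x": 0,"y": 0,"z": -10.6,"yaw": 0,"hand": -1},{"x": 0,"y": 0,"z": -10.6,"yaw": 0,"hand": -1}]}}

```text
clock: 13.7
position: [0.4591, -0.1852, 0.04]
ee_rot: [3.038, -0.798, 0.0]
force: [0.0, 1.2, 3.0]
width: 0.172
gripper_force: 55.0
```

>>> {"op": "apply_moves", "data": {"motion": [{"x": 0,"y": 0,"z": 0.5,"yaw": 0,"hand": -1},{"x": 0,"y": 0,"z": 1.5,"yaw": 0,"hand": -1},{"x": 0,"y": 0,"z": 4,"yaw": 0,"hand": -1},{"x": 0,"y": 0,"z": 6.5,"yaw": 0,"hand": -1},{"x": 0,"y": 0,"z": 9,"yaw": 0,"hand": -1},{"x": 0,"y": 0,"z": 11,"yaw": 0,"hand": -1},{"x": 0,"y": 1,"z": 11,"yaw": 4,"hand": -1},{"x": 0,"y": 3,"z": 11,"yaw": 10,"hand": -1},{"x": 0.3,"y": 6,"z": 11,"yaw": 17,"hand": -1},{"x": 0.6,"y": 9,"z": 11,"yaw": 24,"hand": -1}]}}

```text
clock: 14.95
position: [0.4649, -0.0944, 0.1503]
ee_rot: [3.138, -0.143, 0.0]
force: [0.6, -0.5, -1.5]
width: 0.169
gripper_force: 55.0
```

>>> {"op": "apply_moves", "data": {"motion": [{"x": 0.2,"y": 3,"z": 0,"yaw": 8,"hand": -1},{"x": 0.4,"y": 6,"z": 0,"yaw": 16,"hand": -1},{"x": 0.6,"y": 9,"z": 0,"yaw": 24,"hand": -1},{"x": 0.8,"y": 12,"z": 0,"yaw": 32,"hand": -1},{"x": 0.9,"y": 15,"z": 0,"yaw": 40,"hand": -1},{"x": 1,"y": 18,"z": 0,"yaw": 48,"hand": -1},{"x": 1.1,"y": 21,"z": 0,"yaw": 56,"hand": -1},{"x": 1.2,"y": 24,"z": 0,"yaw": 63,"hand": -1},{"x": 1.2,"y": 25.5,"z": 0,"yaw": 69,"hand": -1},{"x": 1.2,"y": 26.2,"z": 0,"yaw": 71.4,"hand": -1}]}}

```text
clock: 16.2
position: [0.4769, 0.1676, 0.1501]
ee_rot: [2.633, 1.713, 0.0]
force: [0.0, -0.4, -1.6]
width: 0.166
gripper_force: 55.0
```

>>> {"op": "apply_moves", "data": {"motion": [{"x": 0,"y": 0,"z": 0,"yaw": 0,"hand": -1},{"x": 0,"y": 0,"z": -1,"yaw": 0,"hand": -1},{"x": 0,"y": 0,"z": -2,"yaw": 0,"hand": -1},{"x": 0,"y": 0,"z": -2,"yaw": 0,"hand": -1}]}}

```text
clock: 16.7
position: [0.4763, 0.166, 0.1285]
ee_rot: [-2.636, -1.709, 0.004]
force: [-0.4, 0.9, -2.0]
width: 0.166
gripper_force: 55.0
```

```bash
python3 s.py pan_small .518 .258 246 .09 pics/s6.png
```

```text
[0.4763 0.166  0.1285] [-0.45  0.94 -2.01] [-0.146  0.015  0.084] 0.16555074907454442 16.7
```

View pics/s6.png

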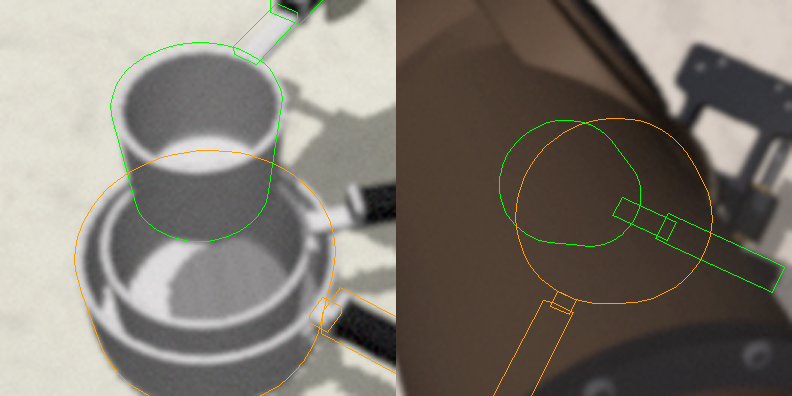

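The small pan is above the nest, and the side overlay agrees to within about 2 px. Lowering.

>>> {"op": "apply_moves", "data": {"motion": [{"x": 0,"y": 0,"z": -2,"yaw": 0,"hand": -1},{"x": 0,"y": 0,"z": -4.5,"yaw": 0,"hand": -1},{"x": 0,"y": 0,"z": -6,"yaw": 0,"hand": -1},{"x": 0,"y": 0,"z": -7,"yaw": 0,"hand": -1},{"x": 0,"y": 0,"z": -7.4,"yaw": 0,"hand": -1},{"x": 0,"y": 0,"z": -7.6,"yaw": 0,"hand": -1},{"x": 0,"y": 0,"z": -7.75,"yaw": 0,"hand": -1},{"x": 0,"y": 0,"z": -7.85,"yaw": 0,"hand": -1},{"x": 0,"y": 0,"z": -7.9,"yaw": 0,"hand": -1},{"x": 0,"y": 0,"z": -7.9,"yaw": 0,"hand": -1}]}}

```text
clock: 18.05
position: [0.4771, 0.1669, 0.0508]
ee_rot: [2.635, 1.71, 0.0]
force: [-0.2, 0.6, -1.4]
width: 0.17
gripper_force: 55.0
```

>>> {"op": "apply_moves", "data": {"motion": [{"x": 0,"y": 0,"z": -0.05,"yaw": 0,"hand": -1},{"x": 0,"y": 0,"z": -0.1,"yaw": 0,"hand": -1},{"x": 0,"y": 0,"z": -0.15,"yaw": 0,"hand": -1},{"x": 0,"y": 0,"z": -0.2,"yaw": 0,"hand": -1},{"x": 0,"y": 0,"z": -0.2,"yaw": 0,"hand": -1}]}}

```text
clock: 18.68
position: [0.477, 0.1668, 0.0487]
ee_rot: [2.635, 1.71, 0.0]
force: [-0.9, -0.7, -1.1]
width: 0.17
gripper_force: 55.0
```

>>> {"op": "apply_moves", "data": {"motion": [{"x": 0,"y": 0,"z": -0.05,"yaw": 0,"hand": -1},{"x": 0,"y": 0,"z": -0.1,"yaw": 0,"hand": -1},{"x": 0,"y": 0,"z": -0.1,"yaw": 0,"hand": -1},{"x": 0,"y": 0,"z": -0.1,"yaw": 0,"hand": -1}]}}

```text
clock: 19.18
position: [0.477, 0.1665, 0.048]
ee_rot: [2.635, 1.71, -0.0]
force: [-2.0, -2.4, 5.3]
width: 0.17
gripper_force: 55.0
```

Contact shows about 5 N upward. Release, lift and withdraw.

>>> {"op": "apply_moves", "data": {"motion": [{"x": 0,"y": 0,"z": 0.05,"yaw": 0,"hand": -0.6},{"x": 0,"y": 0,"z": 0.05,"yaw": 0,"hand": -0.4},{"x": 0,"y": 0,"z": 0.05,"yaw": 0,"hand": -0.2},{"x": 0,"y": 0,"z": 0.05,"yaw": 0,"hand": -0.15},{"x": 0,"y": 0,"z": 0.05,"yaw": 0,"hand": -0.15},{"x": 0,"y": 0,"z": 2,"yaw": 0,"hand": -0.15},{"x": 0,"y": 0,"z": 5,"yaw": 0,"hand": -0.15},{"x": 0,"y": 0,"z": 9,"yaw": 0,"hand": -0.15},{"x": 0,"y": 0,"z": 13,"yaw": 0,"hand": -0.15},{"x": 0,"y": 0,"z": 15,"yaw": 0,"hand": -0.15}]}}

```text
clock: 20.42
position: [0.4776, 0.1673, 0.1999]
ee_rot: [2.635, 1.71, 0.004]
force: [-0.2, 0.6, 0.4]
width: 0.425
gripper_force: 0.0
```

>>> {"op": "apply_moves", "data": {"motion": [{"x": 0,"y": -5,"z": 0,"yaw": -5,"hand": 0},{"x": 0,"y": -10,"z": 0,"yaw": -10,"hand": 0},{"x": 0,"y": -15,"z": 0,"yaw": -15,"hand": 0},{"x": 0,"y": -20,"z": 0,"yaw": -20,"hand": 0},{"x": 0,"y": -25,"z": 0,"yaw": -25,"hand": 0},{"x": 0,"y": -30,"z": 0,"yaw": -30,"hand": 0},{"x": 0,"y": -35,"z": 0,"yaw": -35,"hand": 0},{"x": 0,"y": -40,"z": 0,"yaw": -40,"hand": 0},{"x": 0,"y": -40,"z": 0,"yaw": -40,"hand": 0}]}}

```text
clock: 21.55
position: [0.476, -0.2377, 0.1974]
ee_rot: [3.063, 0.694, -0.002]
force: [-0.6, -0.6, -0.1]
width: 0.502
gripper_force: 0.0
```

```bash
python3 s.py pan_small .518 .258 246 .008 pics/s7.png
python3 - <<'E'
from h import *
mt=camera_model("top");get_image("top");get_image("side")
for n in D:
    for d in silhouettes(n,"top")[:2]:
        print(n,d["p"])
        for q,z,a in(("pan_small",.008,4.29),("pan_medium",.004,3.51),("pan_large",0,2.726)):
            v,f=fit(q,[.518,.258,a],[(mt,d["mask"])],z);print("  ",q,v[:2].round(4),np.degrees(v[2]),f)
E
```

```text
[ 0.476  -0.2377  0.1974] [-0.57 -0.56 -0.13] [ 0.063  0.023 -0.   ] 0.5024025042110807 21.55
pan_large 0.87
   pan_small [0.5846 0.2551] 225.08920234125102 0.8881585192216421
   pan_medium [0.5428 0.2392] 203.33834356824224 0.880539071598913
   pan_large [0.5174 0.2582] 156.05686543489398 0.6704163868368032
pan_large 0.72
   pan_small [0.518 0.258] 245.79889411112316 1.0
   pan_medium [0.518 0.258] 201.10818609091893 1.0
   pan_large [0.518 0.258] 156.1882949526624 1.0
pan_medium 0.9
   pan_small [0.5391 0.257 ] 244.18675402147798 0.8957992910832349
   pan_medium [0.5182 0.2585] 201.1496561708174 0.5956405372169846
   pan_large [0.5063 0.2559] 201.06094683211984 0.7150465365571455
pan_small 0.98
   pan_small [0.5181 0.257 ] 246.12043761991723 0.05635264231278403
   pan_medium [0.5196 0.2498] 244.04453609955416 0.32563167818981775
   pan_large [0.5111 0.241 ] 160.99782802138938 0.6270898996848151
pan_small 0.61
   pan_small [0.5408 0.2558] 241.79626938766646 0.8726585682492581
   pan_medium [0.5185 0.2584] 201.1796155998308 0.5490317832666392
   pan_large [0.5077 0.2554] 200.69469353518372 0.6485581614455399
```

View pics/s7.png

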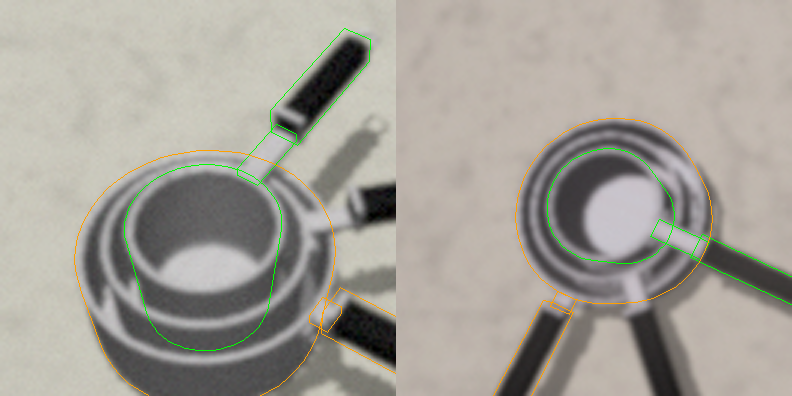

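The pans are nested concentrically. The handles measure 156.1°, 201.1° and 246.1°, so they step 45° each in the same direction, and the heights match the overlay. The robot is clear, so I'll hand in.

```bash
python3 -c "from cell import *; print(sign_off())"
```

```text
the job is handed in; nothing more can be done
None
```

The three pans are nested where the largest stood, with their handles fanned at about 156°, 201° and 246°, and I handed the job in at about 22 s with the arm clear.

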